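# Tuck the document flap of a shipping tote

## Robot

A 6-joint arm with a two-finger parallel gripper is mounted at the origin on the work surface. World frame = base frame: x ahead of the robot, y to its left, z up, the work surface at z = 0. Lengths are in m, angles in rad, forces in N, time in s.
With the tool pointing down it reaches from about 0.425 to 1.125 m from the base axis. Payload 14.9 kg.
Tool frame: the origin (TCP) lies at the very end of the fingers, on their centre line; the grasp point (between the pads) lies 19 mm behind it; z points along the fingers, y is the direction in which the jaws open and shut (so a half turn about z gives the same grasp; the last joint's range is limited). The gripper opens to 91 mm and grips with 3 to 60 N. Pads are 32 mm wide; open, the fingers measure 118 mm over their backs; the gripper's body (76 mm by 178 mm) begins 60 mm behind the grasp point.
Start: joints at [1.176, 0.379, 1.734, -0, 1.028, -0.033], TCP at [0.248, 0.655, 0.214] pointing down, gripper open.
Joint ranges: [-2.77, 2.77], [-0.74, 2.19], [0, 2.66], [-1.06, 4.2], [0.31, 2.87], [-3.08, 3.08]. Speed limits (rad/s): [1.89, 1.89, 2.39, 3.14, 3.14, 3.14].

## Interface

Orientations are given as [roll, pitch, yaw] about the fixed x, y, z axes, in that order (R = Rz(yaw) Ry(pitch) Rx(roll)).
In Python, from plant import sensors, viewer, order gives the robot as it stands.
- The arm moves only by the tool servo_tool, never from a script. Its argument "commands" is a list of rows, each an object of numbers: "rx", "ry", "rz": the turn, a rotation vector about the tool's x, y, z in rad; "dx", "dy", "dz": the shift along the tool's x, y, z in mm; "jaw": the opening, from -1 (shut) to 1 (fully open). In form: [{"rx": .., "ry": .., "rz": .., "dx": .., "dy": .., "dz": .., "jaw": ..}, ...]. A call has 1 to 12 rows; each row is the pose to reach, as a shift and turn from the pose commanded when the call began, along the tool's axes at that moment; what a row does not reach only later rows make up. A row lasts 1/8 s, in which the tool goes at most 62.5 mm and 10.7 degrees, less where a joint would pass 70% of its speed; a pose out of reach is approached as far as the arm can. A call with a gripper value outside its range is refused whole. The fingers move at their own pace and stop on an object; the grip force is fixed at half the most. Time passes only in rows, so rows that repeat a pose let the fingers close. It gives the time, the measured TCP pose, the force and the opening at its end, in the units of the state.
- sensors.sense(): the state, without advancing time (a new reading comes with each control period).
- viewer.snapshot(name): name is "scene" or "top" or "wrist"; returns the picture (384x512x3 uint8, blue, green, red); there is no depth.
- viewer.camera_info(name): a dict with "fx", "fy", "cx", "cy" (pixels), "extrinsics" (4x4, takes a point from camera to world coordinates). Camera axes: x right, y up, looking along -z (the intrinsics and any distortion apply to the point x, -y, -z); pixel columns grow to the right and rows downward; lengths in m; the calibration is good to about 2 mm. A picture is of the moment at which its call begins: read the wrist's pose just before it. camera_info takes no time and is no camera call; for the wrist camera it gives the pose at the moment of the call.
- order.finish_job(): hands the job in, once; it reports no verdict.
The state is a dict: "t": time; "joint_positions": joint angles; "qvel": joint speeds; "joint_efforts": joint torques, N m; "tcp_pos": TCP position; "tcp_rot": TCP orientation; "wrist_force": force on the tool from outside, world axes, zero at the start; "torque": the same for the moment, N m; "finger_gap": finger opening in m.
Only numpy, scipy, OpenCV 4.12 (cv2) and the standard library are available. Lean on these libraries where they do the work, as an engineer would, in place of code of your own. Each camera call takes 0.05 s, during which the arm holds its last target. There are 200 camera calls.

## Task

Close the document pocket on top of the blue tote: with the fingertips press its upright hinged flap over until it lies flat, then, keeping it down, push it along by its ridge until its free edge is fully home beneath the retaining lip and stays shut by itself. Only push and press: do not lift, tip or shove the tote, and leave everything else where it is, including what lies on the tote.

Things in the scene. Friction and masses are not known exactly. Their poses are not given: they have to be found in the camera images.
- tote: Closed blue plastic tote, 300 (x) by 400 (y) by 120 mm high, 3 to 5 kg, standing loose on the table. Origin: centre of its underside; x points from the flap's hinge to the lip, z up. The document pocket lies in the middle of its flat top (z = 120 mm).
- hinge (a point): Middle of the flap's hinge line with the flap drawn fully back from the lip (joint shift = 0); fixed to the tote, 70 mm to the -x side of the tote's centre and 126 mm above its underside. Axes as the tote's; the hinge line runs along y. Black hinge cheeks stand 12 mm above the tote's top at y = +-68 mm.
- flap (a joint): Angle of the stiff grey flap, rad: 0 flat over the pocket, pointing to the tote's +x; 1.57 upright; stops at 0 and 1.8; starts at 1.0 to 1.5. 116 mm wide (y), 4 mm thick (mid-plane through the hinge line), free edge 125 mm from the hinge line. A spring, 0.08 N m/rad about 1.3 rad with 0.02 N m friction, lifts it to about 0.8 rad if let go untucked; about 2 N at mid-length presses it flat.
- shift (a joint): How far the flap and its hinge pin have been slid in the slotted hinge towards the lip (+x of the tote), m: 0 drawn back, 0.020 fully home. Stays where it is left (3 N friction). Starts at 0 to 0.002. Drawn back, the flat flap's edge is 6 mm short of the lip; home it is 14 mm beneath it.
- ridge (a point): Middle of the top of the push ridge across the flap's outer (upper when flat) face: 70 mm long (y), 6 mm thick, standing 8 mm out of the face, 80 mm from the hinge line. It moves with the flap; x points from hinge to free edge, z out of the outer face.
- lip_front (a point): Middle of the lower front edge of the black retaining lip, an 8 mm thick bar, 90 mm long (y), overhanging towards the hinge, 131 mm to +x of the hinge point; its underside is 11.5 mm above the tote's top, leaving 3.5 mm above the flat flap. Fixed to the tote, axes as the tote's.
- tape_roll: Cardboard-brown roll of parcel tape, 96 mm across, 48 mm high, loose on the tote's top at the +y side of the flap. Origin: centre of its underside. Leave alone.
- label_pad: White pad of labels, 100 by 60 by 18 mm, loose on the tote's top at the -y side of the flap. Origin: centre of its underside. Leave alone.
- carton_low: Black product carton, 160 by 210 by 65 mm, loose on the table to one side, lower of two. Origin: centre of its underside. Leave alone.
- carton_high: The like carton on top of it. Origin: centre of its underside. Leave alone.
- scanner: Hand scanner on a stand, 80 by 75 mm foot, 142 mm high, loose. Origin: centre of its underside. Leave alone.
- dispenser: Desk tape dispenser, 170 by 70 by 98 mm, loose. Origin: centre of its underside. Leave alone.
- mug: White mug, 80 mm across, 95 mm high, loose. Origin: centre of its underside. Leave alone.

How it is judged:
On the way:
1. the flap lies flat, its edge still short of, or just entering, the lip (value of joint flap below 0.06 rad and value of joint shift below 0.01 m).
At the end, for the whole second after the job is handed in: The flap lies flat (under 0.06 rad) and is slid at least 14 of its 20 mm, so that its edge is at least 8 mm beneath the lip, which alone keeps it down; the tote is level and within 40 mm of where it stood, everything else within 40 mm too (value of joint flap below 0.06 rad and value of joint shift above 0.014 m and velocity of joint flap below 0.1 rad/s and distance of each of tote, tape_roll, label_pad, carton_low, carton_high, scanner, dispenser, mug from where it was at the start of the episode below 0.04 m and angle between tote's own z axis and vertical below 0.05 rad); the robot touches nothing.
It fails at once if the tote is lifted (height (world z) of tote above 0.012 m).
It fails at once if the tote is tipped (angle between tote's own z axis and vertical above 0.1 rad).
It fails at once if the tote is shoved away (distance of tote from where it was at the start of the episode above 0.04 m).
It fails at once if anything else on the tote or table is disturbed (distance of any of tape_roll, label_pad, carton_low, carton_high, scanner, dispenser, mug from where it was at the start of the episode above 0.04 m).
It also fails if it takes over 38 s, if anything falls off the work surface, if the arm or the gripper's body presses on something with over 40 N, if the wrist force passes 120 N, or if a joint passes its speed limit or range.

## Working session

There is one attempt and no reset: what is moved stays moved. The work goes in short steps, Python scripts to look and compute and a tool call to move; the robot and the scene stay as the last step left them, time stands still between calls to the robot, and variables do not carry over. Pictures are saved under pics/ and viewed, about 8 in all and at most 12, crops included, and the job is handed in when it is done.

Besides the shell and the picture viewer there is one more tool, called after "Call:" as name(argument=value, ...), one argument or row to a line, values as JSON. servo_tool: Moves the arm, as the interface text tells. Its arguments: {"type":"object","properties":{"commands":{"type":"array","items":{"type":"object","properties":{"rx":{"type":"number"},"ry":{"type":"number"},"rz":{"type":"number"},"dx":{"type":"number"},"dy":{"type":"number"},"dz":{"type":"number"},"jaw":{"type":"number"}}}}},"required":["commands"]}

```bash
mkdir -p pics
cat > h.py <<'E'
import numpy as np, cv2
from plant import sensors, viewer, order
def ray(ci,u,v):
    E=np.array(ci["extrinsics"]); d=np.array([(u-ci["cx"])/ci["fx"],-(v-ci["cy"])/ci["fy"],-1.])
    return E[:3,3],E[:3,:3]@d
def onz(ci,u,v,z):
    o,d=ray(ci,u,v); return o+d*(z-o[2])/d[2]
def proj(ci,P):
    E=np.array(ci["extrinsics"]); p=E[:3,:3].T@(np.array(P)-E[:3,3])
    return np.array([ci["cx"]+ci["fx"]*p[0]/-p[2],ci["cy"]-ci["fy"]*p[1]/-p[2]])
E
python3 - <<'E'
from h import *
print(sensors.sense())
a=[viewer.snapshot(n) for n in("scene","top")]
for n,i in zip(("scene","top"),a):
    cv2.imwrite(f"pics/{n}0.png",i); c=viewer.camera_info(n); print(n,{k:np.round(v,3).tolist() if not isinstance(v,str) else v for k,v in c.items()})
    cv2.imwrite(f"pics/{n}0v.png",cv2.resize(i,(768,576),interpolation=cv2.INTER_CUBIC))
E
```

```text
{'t': 0.0, 'joint_positions': array([ 1.17569581e+00,  3.79402510e-01,  1.73476538e+00, -3.29516155e-05,
        1.02849991e+00, -3.33197158e-02]), 'qvel': array([ 0.00190531,  0.00115751, -0.00201388,  0.00017691, -0.00118937,
       -0.00048717]), 'joint_efforts': array([-1.56675287e-03, -7.63710594e+01, -4.34377706e+01,  6.50893198e-02,
        4.21828777e-02, -7.77975470e-05]), 'tcp_pos': array([0.2476341 , 0.65431962, 0.21330011]), 'tcp_rot': array([-3.14051716e+00, -7.62712117e-06,  2.77982887e+00]), 'wrist_force': array([ 0.95722625, -0.42259748, -0.02063447]), 'torque': array([-0.0078771 ,  0.03155543, -0.01678636]), 'finger_gap': 0.09120396319276546}
scene {'fx': 363.241, 'fy': 363.241, 'cx': 254.507, 'cy': 196.494, 'extrinsics': [[-0.79, -0.361, 0.496, 1.168], [0.613, -0.487, 0.622, 0.803], [0.017, 0.795, 0.606, 0.892], [0.0, 0.0, 0.0, 1.0]]}
top {'fx': 428.057, 'fy': 428.057, 'cx': 251.574, 'cy': 201.667, 'extrinsics': [[-0.016, 0.98, -0.197, 0.29], [-1.0, -0.021, -0.021, -0.004], [-0.025, 0.197, 0.98, 1.386], [0.0, 0.0, 0.0, 1.0]]}
```

View pics/scene0v.png

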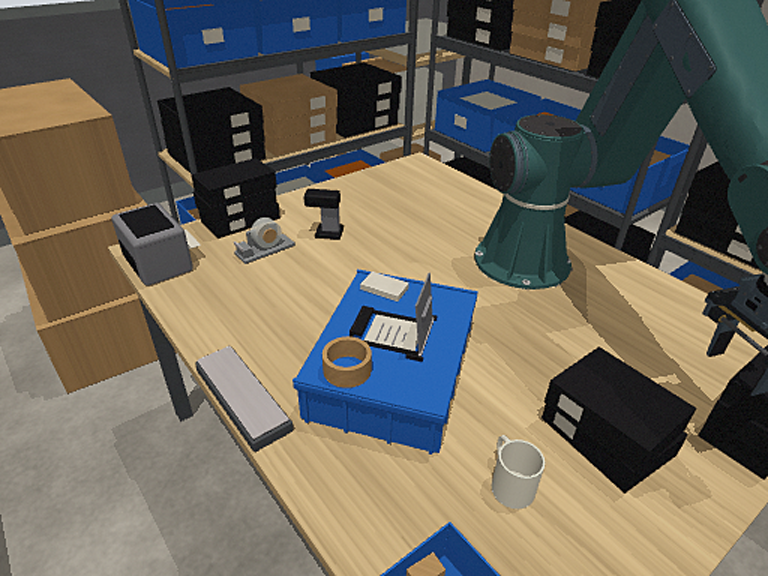

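View pics/top0v.png

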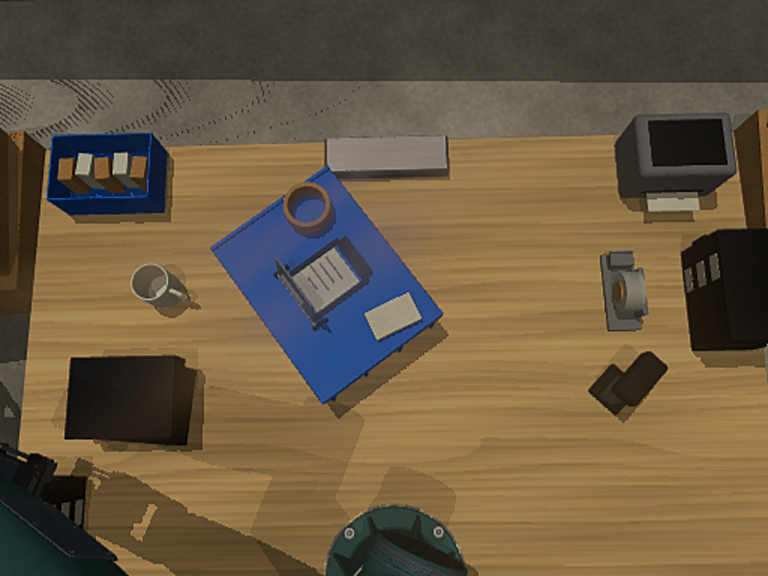

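The scene view shows the tote with the flap near upright, at (425,315). In the top view the tote corners are at about (330,167), (211,247), (325,404) and (442,314). The lip lies towards the upper right, the hinge at about (300,290), the tape at (307,208) and the pad at (394,315).

Run:
```python
from h import *
im=cv2.imread("pics/top0.png"); ci=viewer.camera_info("top")
hsv=cv2.cvtColor(im,cv2.COLOR_BGR2HSV)
m=cv2.inRange(hsv,(105,130,60),(125,255,255))
m=cv2.morphologyEx(m,cv2.MORPH_CLOSE,np.ones((3,3)))
n,l,s,_=cv2.connectedComponentsWithStats(m); m=(l==l[280*2//3+40, 320*2//3-50] ) if 0 else (l==1+np.argmax([ s[i,4]*(s[i,0]>120) for i in range(1,n)]))
c=max(cv2.findContours(m.astype(np.uint8),cv2.RETR_EXTERNAL,cv2.CHAIN_APPROX_NONE)[0],key=len)
h=cv2.convexHull(c); q=cv2.approxPolyDP(h,8,True)[:,0]
P=np.array([onz(ci,*p,.12)[:2] for p in q]); print(q.tolist(),P.round(4).tolist(),np.linalg.norm(P-np.roll(P,-1,0),axis=1).round(4))
W=np.array([onz(ci,*p[0],.12)[:2] for p in h],np.float32)
r=cv2.minAreaRect(W*1000); print("rect",r)
# frame guess: x axis from hinge to lip
a=P[np.argmax(P[:,0])]
print("mean",P.mean(0))
x=im[130:280,120:310]; cv2.imwrite("pics/crop.png",cv2.resize(x,None,fx=4,fy=4,interpolation=cv2.INTER_CUBIC))
```

```text
[[229, 126], [294, 209], [214, 268], [141, 165], [189, 130]] [[0.7885, 0.0897], [0.5202, -0.1041], [0.3492, 0.1362], [0.6681, 0.3628], [0.7785, 0.2153]] [0.331  0.2949 0.3911 0.1842 0.126 ]
rect ((592.5867919921875, 128.2626953125), (403.67108154296875, 297.69818115234375), 35.60828399658203)
mean [0.6208941  0.13998333]
```

View pics/crop.png

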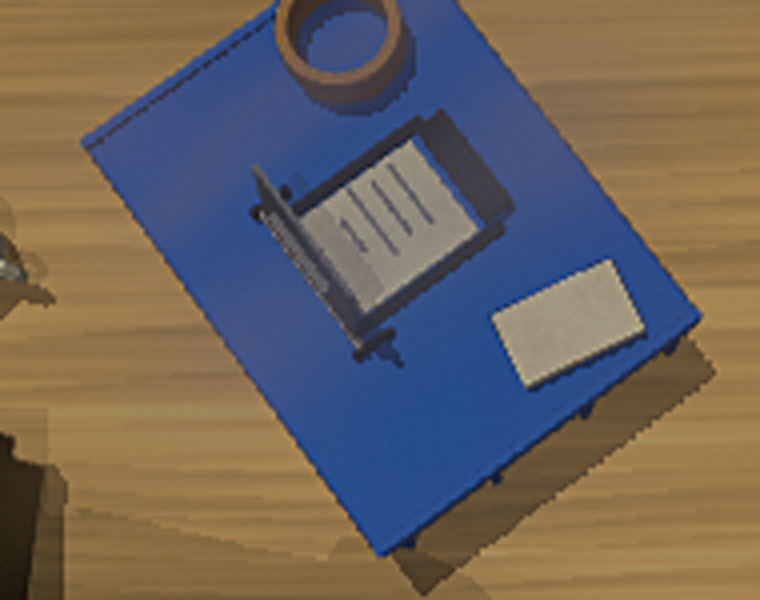

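The crop shows the tape, the pad, the lip at crop (475,165) and the flap standing at the hinge line from (258,212) to (370,350). Next I check the tote frame against these features and estimate the flap angle.

```bash
cat >> h.py <<'E'
yaw=np.deg2rad(35.6-90); ex=np.array([np.cos(yaw),np.sin(yaw),0]); ey=np.array([-ex[1],ex[0],0]); C=np.array([.5926,.1283,0])
H=C-.07*ex+[0,0,.126]
def W(x,y,z): return H+x*ex+y*ey+[0,0,z]   # hinge frame -> world
def toH(p): d=np.array(p)-H; return np.array([d@ex,d@ey,d[2]])*1000
def total():
    s=sensors.sense(); print("t",round(s["t"],2),"tcpH mm",toH(s["tcp_pos"]).round(1),"z",s["tcp_pos"][2].round(4),"rot",s["tcp_rot"].round(3),"F(tote)",np.array([s["wrist_force"]@ex,s["wrist_force"]@ey,s["wrist_force"][2]]).round(1)); return s
def overlay(name,fn,box,th,sh=0,f=4):
    ci=viewer.camera_info(name); im=cv2.imread(fn); x0,x1,y0,y1=box
    o=cv2.resize(im[y0:y1,x0:x1],None,fx=f,fy=f,interpolation=cv2.INTER_CUBIC)
    pts=[(0,68,.006),(0,-68,.006),(.131,45,.0055),(.131,-45,.0055),(-.08,200,-.006),(-.08,-200,-.006),(.22,-200,-.006)]
    pts=[(a,b/1000,c) for a,b,c in pts]+[(sh+.125*np.cos(th),y,.125*np.sin(th)) for y in(.058,-.058)]
    for p in pts:
        u=(proj(ci,W(*p))-[x0,y0])*f; cv2.drawMarker(o,tuple(int(v) for v in u),(0,255,255),cv2.MARKER_CROSS,12,1)
    return o
E
python3 - <<'E'
from h import *
total()
ci=viewer.camera_info("top")
for crop in [(255,168)]:
    o,d=ray(ci,crop[0]/4+120,crop[1]/4+130)
    t=((H-o)@ey+.058)/(d@ey); print("free edge corner hinge frame",toH(o+t*d))
a=overlay("top","pics/top0.png",(150,260,140,240),1.3,0,5)
c2=overlay("scene","pics/scene0.png",(190,330,170,310),1.3,0,4)
cv2.imwrite("pics/ov.png",np.hstack([cv2.resize(a,(400,400*a.shape[0]//a.shape[1]))[:360], cv2.resize(c2,(360,360))]))if 0 else None
h=400
r=lambda i:cv2.resize(i,(int(i.shape[1]*h/i.shape[0]),h))
o=np.hstack([r(a)[:, :400],r(c2)[:,:400]]); print(o.shape); cv2.imwrite("pics/ov.png",o)
R0=-.935,.354
from scipy.spatial.transform import Rotation as R
s=sensors.sense(); M=R.from_euler("xyz",s["tcp_rot"]).as_matrix()
for x in(-.10,-.045): print(x,"tool shift",(M.T@(W(x,0,.055)-s["tcp_pos"])*1000).round(1))
Mt=np.column_stack([-ex,ey,[0,0,-1]]); print("det",np.linalg.det(Mt),"rotvec",R.from_matrix(M.T@Mt).as_rotvec())
E
```

```text
t 0.1 tcpH mm [-558.5   25.7   87.4] z 0.2134 rot [-3.141 -0.     2.78 ] F(tote) [ 0.  -0.5 -0.1]
free edge corner hinge frame [ 15.18603404  58.         118.94906861]
(400, 800, 3)
-0.1 tool shift [-367.3 -275.6   32.6]
-0.045 tool shift [-413.1 -306.1   32.7]
det 1.0 rotvec [-9.67887138e-04  2.68853768e-04  5.87692213e-01]
```

View pics/ov.png

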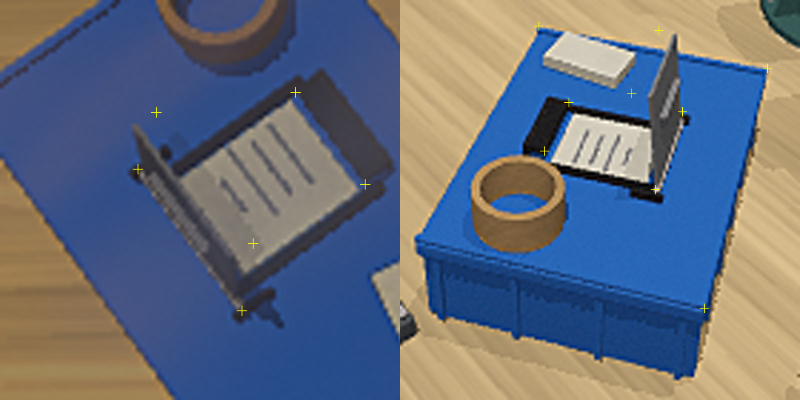

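The frame fits the cheeks, the lip and the corners, and the flap stands at about 1.44 rad. I move behind the flap with the jaws shut and the tool's y along the hinge.

Call:
servo_tool(
  commands=[
    {"dx":-45,"dy":-34,"dz":0,"rz":0.07,"jaw":-1},
    {"dx":-90,"dy":-68,"dz":0,"rz":0.15,"jaw":-1},
    {"dx":-135,"dy":-102,"dz":0,"rz":0.22,"jaw":-1},
    {"dx":-180,"dy":-136,"dz":0,"rz":0.3,"jaw":-1},
    {"dx":-225,"dy":-170,"dz":0,"rz":0.37,"jaw":-1},
    {"dx":-270,"dy":-204,"dz":5,"rz":0.45,"jaw":-1},
    {"dx":-315,"dy":-238,"dz":15,"rz":0.52,"jaw":-1},
    {"dx":-345,"dy":-260,"dz":25,"rz":0.588,"jaw":-1},
    {"dx":-367,"dy":-276,"dz":33,"rz":0.588,"jaw":-1},
    {"dx":-367,"dy":-276,"dz":33,"rz":0.588,"jaw":-1},
    {"dx":-367,"dy":-276,"dz":33,"rz":0.588,"jaw":-1},
  ],
)

```text
validation failed for argument at $.co...
```

Run:
```python
from h import *
s=total(); print(s["finger_gap"])
```

```text
t 0.1 tcpH mm [-558.5   25.7   87.4] z 0.2134 rot [-3.141 -0.     2.78 ] F(tote) [ 0.  -0.5 -0.1]
0.09121639842225378
```

The call was refused, probably because rx and ry were missing, so I resend it with all the keys.

Call:
servo_tool(
  commands=[
    {"rx":0,"ry":0,"rz":0.07,"dx":-45,"dy":-34,"dz":0,"jaw":-1},
    {"rx":0,"ry":0,"rz":0.15,"dx":-90,"dy":-68,"dz":0,"jaw":-1},
    {"rx":0,"ry":0,"rz":0.22,"dx":-135,"dy":-102,"dz":0,"jaw":-1},
    {"rx":0,"ry":0,"rz":0.3,"dx":-180,"dy":-136,"dz":0,"jaw":-1},
    {"rx":0,"ry":0,"rz":0.37,"dx":-225,"dy":-170,"dz":0,"jaw":-1},
    {"rx":0,"ry":0,"rz":0.45,"dx":-270,"dy":-204,"dz":5,"jaw":-1},
    {"rx":0,"ry":0,"rz":0.52,"dx":-315,"dy":-238,"dz":15,"jaw":-1},
    {"rx":0,"ry":0,"rz":0.588,"dx":-345,"dy":-260,"dz":25,"jaw":-1},
    {"rx":0,"ry":0,"rz":0.588,"dx":-367,"dy":-276,"dz":33,"jaw":-1},
    {"rx":0,"ry":0,"rz":0.588,"dx":-367,"dy":-276,"dz":33,"jaw":-1},
    {"rx":0,"ry":0,"rz":0.588,"dx":-367,"dy":-276,"dz":33,"jaw":-1},
  ],
)

```text
t: 1.48
tcp_pos: [0.4931, 0.267, 0.181]
tcp_rot: [-3.141, -0.0, 2.192]
wrist_force: [-1.2, 0.8, -0.1]
finger_gap: 0.0005
```

Run:
```python
from h import *
s=total(); print(s["finger_gap"])
```

```text
t 1.48 tcpH mm [-100.7   -0.2   55. ] z 0.181 rot [-3.141 -0.     2.192] F(tote) [-1.3 -0.5 -0.1]
0.0005375514550324913
```

Call:
servo_tool(
  commands=[
    {"rx":0,"ry":0,"rz":0,"dx":-40,"dy":0,"dz":0,"jaw":-1},
    {"rx":0,"ry":0,"rz":0,"dx":-70,"dy":0,"dz":0,"jaw":-1},
    {"rx":0,"ry":0,"rz":0,"dx":-80,"dy":0,"dz":0,"jaw":-1},
    {"rx":0,"ry":0,"rz":0,"dx":-88,"dy":0,"dz":0,"jaw":-1},
    {"rx":0,"ry":0,"rz":0,"dx":-96,"dy":0,"dz":0,"jaw":-1},
    {"rx":0,"ry":0,"rz":0,"dx":-103,"dy":0,"dz":1,"jaw":-1},
    {"rx":0,"ry":0,"rz":0,"dx":-109,"dy":0,"dz":2,"jaw":-1},
    {"rx":0,"ry":0,"rz":0,"dx":-117,"dy":0,"dz":7,"jaw":-1},
    {"rx":0,"ry":0,"rz":0,"dx":-124,"dy":0,"dz":12,"jaw":-1},
    {"rx":0,"ry":0,"rz":0,"dx":-130,"dy":0,"dz":18,"jaw":-1},
    {"rx":0,"ry":0,"rz":0,"dx":-135,"dy":0,"dz":25,"jaw":-1},
    {"rx":0,"ry":0,"rz":0,"dx":-135,"dy":0,"dz":25,"jaw":-1},
  ],
)

```text
t: 2.98
tcp_pos: [0.5717, 0.1565, 0.1552]
tcp_rot: [-3.141, -0.0, 2.191]
wrist_force: [0.0, 0.6, 0.2]
finger_gap: 0.0005
```

Run:
```python
from h import *
total()
i=viewer.snapshot("scene"); cv2.imwrite("pics/s1.png",i)
cv2.imwrite("pics/s1v.png",cv2.resize(i[130:310,170:400],None,fx=3,fy=3,interpolation=cv2.INTER_CUBIC))
```

```text
t 2.98 tcpH mm [34.9 -0.6 29.2] z 0.1552 rot [-3.141 -0.     2.191] F(tote) [-0.4  0.3  0.2]
```

View pics/s1v.png

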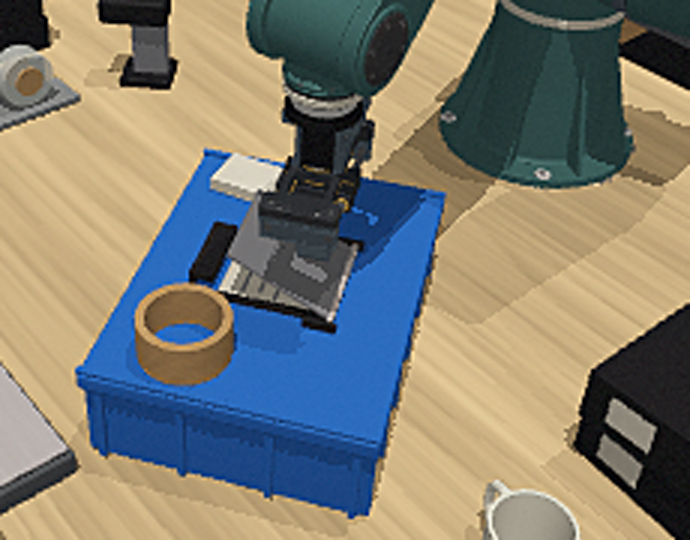

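The picture shows the flap at (300,265), bent over to about 0.5 rad under the fingertips, with the tape, pad and tote still in place. I go on pressing it flat.

Call:
servo_tool(
  commands=[
    {"rx":0,"ry":0,"rz":0,"dx":-4,"dy":0,"dz":7,"jaw":-1},
    {"rx":0,"ry":0,"rz":0,"dx":-6,"dy":0,"dz":14,"jaw":-1},
    {"rx":0,"ry":0,"rz":0,"dx":-6,"dy":0,"dz":20,"jaw":-1},
    {"rx":0,"ry":0,"rz":0,"dx":-6,"dy":0,"dz":24,"jaw":-1},
    {"rx":0,"ry":0,"rz":0,"dx":-6,"dy":0,"dz":27,"jaw":-1},
    {"rx":0,"ry":0,"rz":0,"dx":-6,"dy":0,"dz":28,"jaw":-1},
    {"rx":0,"ry":0,"rz":0,"dx":-6,"dy":0,"dz":28,"jaw":-1},
  ],
)

```text
t: 3.9
tcp_pos: [0.5753, 0.152, 0.1283]
tcp_rot: [-3.141, -0.0, 2.192]
wrist_force: [-1.6, -2.8, 5.8]
finger_gap: 0.0004
```

Run:
```python
from h import *
total()
```

```text
t 3.9 tcpH mm [40.7 -0.3  2.3] z 0.1283 rot [-3.141 -0.     2.192] F(tote) [ 1.3 -2.9  5.8]
```

There is 5.8 N down with the tip at flap-top height, so the flap is flat. Next I slide forward to the ridge and push it.

Call:
servo_tool(
  commands=[
    {"rx":0,"ry":0,"rz":0,"dx":-5,"dy":0,"dz":0,"jaw":-1},
    {"rx":0,"ry":0,"rz":0,"dx":-10,"dy":0,"dz":0,"jaw":-1},
    {"rx":0,"ry":0,"rz":0,"dx":-15,"dy":0,"dz":0,"jaw":-1},
    {"rx":0,"ry":0,"rz":0,"dx":-19,"dy":0,"dz":0,"jaw":-1},
    {"rx":0,"ry":0,"rz":0,"dx":-22,"dy":0,"dz":0,"jaw":-1},
    {"rx":0,"ry":0,"rz":0,"dx":-25,"dy":0,"dz":0,"jaw":-1},
    {"rx":0,"ry":0,"rz":0,"dx":-28,"dy":0,"dz":0,"jaw":-1},
  ],
)

```text
t: 4.78
tcp_pos: [0.5915, 0.1299, 0.1283]
tcp_rot: [3.141, -0.001, 2.192]
wrist_force: [-3.8, 6.1, 7.5]
finger_gap: 0.0003
```

Run:
```python
from h import *
total()
```

```text
t 4.78 tcpH mm [68.1  0.   2.3] z 0.1283 rot [ 3.141e+00 -1.000e-03  2.192e+00] F(tote) [-7.2  0.5  7.5]
```

Call:
servo_tool(
  commands=[
    {"rx":0,"ry":0,"rz":0,"dx":-3,"dy":0,"dz":0,"jaw":-1},
    {"rx":0,"ry":0,"rz":0,"dx":-6,"dy":0,"dz":0,"jaw":-1},
    {"rx":0,"ry":0,"rz":0,"dx":-9,"dy":0,"dz":0,"jaw":-1},
    {"rx":0,"ry":0,"rz":0,"dx":-11,"dy":0,"dz":0,"jaw":-1},
    {"rx":0,"ry":0,"rz":0,"dx":-11,"dy":0,"dz":0,"jaw":-1},
  ],
)

```text
t: 5.4
tcp_pos: [0.598, 0.1208, 0.1283]
tcp_rot: [3.141, -0.001, 2.192]
wrist_force: [-2.2, 3.3, 5.7]
finger_gap: 0.0008
```

Run:
```python
from h import *
total()
i=viewer.snapshot("scene"); cv2.imwrite("pics/s2.png",i)
i2=viewer.snapshot("top"); cv2.imwrite("pics/t2.png",i2)
g=lambda i,s:cv2.resize(i[s],(400,400),interpolation=cv2.INTER_CUBIC)
cv2.imwrite("pics/s2v.png",np.hstack([g(i,np.s_[170:290,190:310]),g(i2,np.s_[140:240,160:260])]))
```

```text
t 5.4 tcpH mm [79.2  0.   2.3] z 0.1283 rot [ 3.141e+00 -1.000e-03  2.192e+00] F(tote) [-4.   0.2  5.7]
```

View pics/s2v.png

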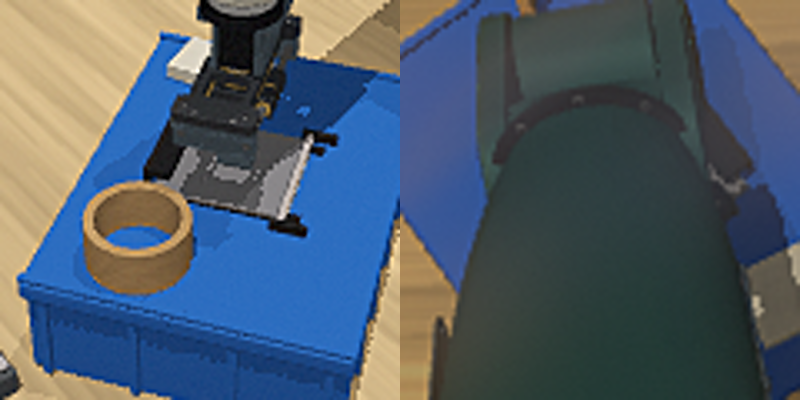

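The flap lies flat with its edge entering the lip at about (165,170), and the tote has not moved. The estimated shift is about 18 mm, so I nudge it to the stop.

Call:
servo_tool(
  commands=[
    {"rx":0,"ry":0,"rz":0,"dx":-1,"dy":0,"dz":0,"jaw":-1},
    {"rx":0,"ry":0,"rz":0,"dx":-2,"dy":0,"dz":0,"jaw":-1},
    {"rx":0,"ry":0,"rz":0,"dx":-2,"dy":0,"dz":0,"jaw":-1},
  ],
)

```text
t: 5.88
tcp_pos: [0.5986, 0.12, 0.1283]
tcp_rot: [3.142, -0.002, 2.191]
wrist_force: [-6.6, 12.3, 8.9]
finger_gap: 0.0002
```

Run:
```python
from h import *
total()
```

```text
t 5.88 tcpH mm [80.3  0.   2.3] z 0.1283 rot [ 3.142e+00 -2.000e-03  2.191e+00] F(tote) [-13.8   1.7   8.9]
```

The force rose to 14 N and the tip stalled where the stop should be, so the flap is home. I ease off the ridge slightly, then lift and retreat.

Call:
servo_tool(
  commands=[
    {"rx":0,"ry":0,"rz":0,"dx":1,"dy":0,"dz":0,"jaw":-1},
    {"rx":0,"ry":0,"rz":0,"dx":2,"dy":0,"dz":-2,"jaw":-1},
    {"rx":0,"ry":0,"rz":0,"dx":4,"dy":0,"dz":-8,"jaw":-1},
    {"rx":0,"ry":0,"rz":0,"dx":10,"dy":0,"dz":-30,"jaw":-1},
    {"rx":0,"ry":0,"rz":0,"dx":30,"dy":0,"dz":-70,"jaw":-1},
    {"rx":0,"ry":0,"rz":0,"dx":80,"dy":0,"dz":-100,"jaw":-1},
    {"rx":0,"ry":0,"rz":0,"dx":140,"dy":0,"dz":-110,"jaw":-1},
    {"rx":0,"ry":0,"rz":0,"dx":200,"dy":0,"dz":-110,"jaw":-1},
    {"rx":0,"ry":0,"rz":0,"dx":260,"dy":0,"dz":-110,"jaw":-1},
    {"rx":0,"ry":0,"rz":0,"dx":320,"dy":0,"dz":-110,"jaw":-1},
    {"rx":0,"ry":0,"rz":0,"dx":360,"dy":0,"dz":-110,"jaw":-1},
    {"rx":0,"ry":0,"rz":0,"dx":360,"dy":0,"dz":-110,"jaw":-1},
  ],
)

```text
t: 7.38
tcp_pos: [0.3882, 0.4133, 0.2393]
tcp_rot: [3.14, -0.0, 2.195]
wrist_force: [0.2, 0.1, 0.2]
finger_gap: 0.0006
```

Run:
```python
from h import *
total()
for n in("scene","top"): cv2.imwrite(f"pics/{n}3.png",viewer.snapshot(n))
a=overlay("top","pics/top3.png",(160,260,140,240),0,.02,4); b=overlay("scene","pics/scene3.png",(190,290,170,270),0,.02,4)
cv2.imwrite("pics/fin.png",np.hstack([a,b]))
```

```text
t 7.38 tcpH mm [-280.7   -0.3  113.3] z 0.2393 rot [ 3.14  -0.     2.195] F(tote) [0.  0.3 0.2]
```

View pics/fin.png

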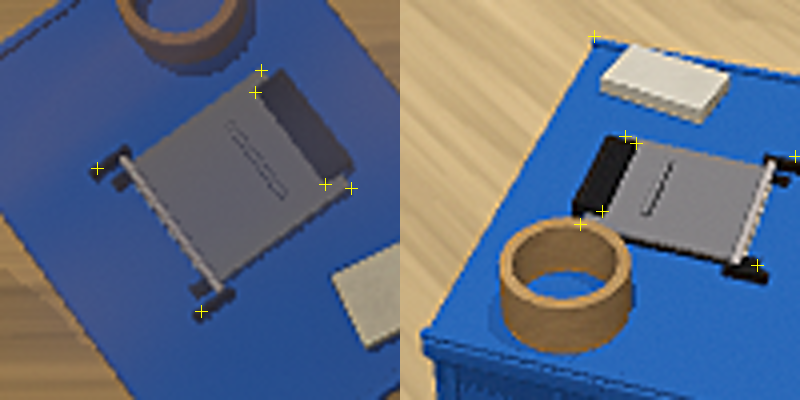

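The flap lies flat by itself with its edge under the lip, and the tape, pad and tote are in place. I check the ridge's position and compare the rest of the top view with the start, then hand in.

Run:
```python
from h import *
ci=viewer.camera_info("top")
print("ridge",toH(onz(ci,160+256/4,140+160/4,.136)),"(x 100 = home)")
a,b=(cv2.imread(f"pics/top{k}.png",0)for k in(0,3))
d=cv2.absdiff(cv2.GaussianBlur(a,(5,5),0),cv2.GaussianBlur(b,(5,5),0))>25
n,_,s,_=cv2.connectedComponentsWithStats(d.astype(np.uint8)); print([r.tolist() for r in s[1:] if r[4]>25])
order.finish_job()
```

```text
ridge [99.67868808  0.67538781 10.        ] (x 100 = home)
[[191, 159, 35, 26, 151], [197, 166, 41, 40, 765], [211, 185, 35, 28, 107], [21, 207, 84, 85, 2120], [47, 239, 23, 24, 280], [75, 240, 18, 11, 95], [44, 253, 198, 131, 13391], [54, 264, 14, 17, 91], [0, 296, 39, 22, 569], [48, 308, 5, 10, 33], [30, 338, 6, 17, 79], [41, 343, 4, 9, 31], [27, 355, 22, 17, 68], [54, 355, 12, 29, 183], [0, 360, 47, 24, 609], [70, 373, 13, 11, 74], [308, 376, 11, 8, 56]]
the job is handed in; nothing more can be done
```

The document pocket is closed and I handed the job in at about 7.5 s of the 38 s allowed; the hand-in reports no verdict. With the jaws shut I swept the flap down from about 1.44 rad until it lay flat. At that point there was about 6 N on the tip and the flap had not yet been slid. I then pushed the ridge until it hit the stop, where the force rose to about 14 N, and lifted the gripper clear.

- **Flap:** with the robot away, the last pictures show it flat by itself with its edge under the lip. The ridge measures 99.7 mm from the drawn-back hinge point, against 100 mm when fully home, so the shift is about 19.7 mm.
- **Tote, tape roll and pad:** they look unmoved in the last pictures. The change between the first and last top views shows on the tote only at the flap.
- **Everything else:** the scanner and dispenser areas show no change. The other changes cover the arm and its shadow, which overlap the area of the cartons. I did not measure the cartons separately; the arm passed well above them and the mug.
- **Refused call:** the first move call was refused because keys were missing. It moved nothing, and I resent it complete.

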